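# Feel for the hidden lid release of the garnish station

## Robot

A 6-joint arm with a two-finger parallel gripper is mounted at the origin on the work surface. World frame = base frame: x ahead of the robot, y to its left, z up, the work surface at z = 0. Lengths are in mm, angles in rad, forces in N, time in s.
With the tool pointing down it reaches from about 350 to 975 mm from the base axis. Payload 7.1 kg.
Tool frame: the origin (TCP) lies midway between the tips of the shut fingers; the grasp point (between the pads) lies pinch_z behind it (pinch_z is the distance from the TCP to the grasp point, in mm); z points along the fingers, y is the line along which they close (so a half turn about z gives the same grasp; the last joint's range is limited). The gripper opens to 88 mm and grips with 3 to 60 N. Pads are 20 mm wide; open, the fingers measure 115 mm over their backs; the gripper's body (75 mm by 178 mm) begins 61 mm behind the grasp point.
Start: joints at [-1.328, 0.423, 1.63, -0, 1.089, -0.019], TCP at [161.781, -603.682, 222.675] pointing down, gripper open.
Joint ranges: [-3, 3], [-0.9, 2.11], [0.09, 2.58], [-1.31, 4.45], [0.11, 2.69], [-2.54, 2.54]. Speed limits (rad/s): [2.39, 2.39, 3.01, 3.14, 3.14, 3.14].

## Interface

Orientations are given as a rotation vector (axis times angle).
In Python, from workcell import get_obs, get_image, close_job, pinch_z gives the robot as it stands.
- The arm moves only by the tool jog_arm, never from a script. Its argument "commands" is a list of rows, each a list of 3 entries, a list of its own where there are three numbers: the gripper command: -1 is shut, 1 is fully open, values between are in proportion, then the shift along the tool's x, y, z as a fraction of full scale, then the turn, a rotation vector about the tool's x, y, z as a fraction of full scale. In form: [[gripper, [tx, ty, tz], [rx, ry, rz]], ...]. A call has 1 to 10 rows; each row shifts and turns the commanded pose from where the row before left it, along the tool's axes as they then stand; what a row does not reach is not made up. Full scale, the value 1, is 0.1 m for a shift and 45 degrees for a turn. A row lasts 1/10 s, in which the tool goes at most 50 mm and 8.59 degrees, less where a joint would pass 70% of its speed; a pose out of reach is approached as far as the arm can. A call with a number of a shift or a turn outside -1 to 1 is refused whole. A call with a gripper value outside its range is refused whole. The fingers move at their own pace and stop on an object; the grip force is fixed at half the most. Time passes only in rows, so rows that do not move let the fingers close. It gives the time, the measured TCP pose, the force, the opening and the grip force at its end, in the units of the state.
- get_obs(): the state, without advancing time (a new reading comes with each control period).
- get_image(name): name is "scene" or "top"; returns a dict with "image" (480x640x3 uint8, blue, green, red), "z_map" (480x640 float32, mm along the optical axis (not along the pixel's ray), 0 where there is no reading), "intrinsics" (3x3 intrinsics, pixels), "eye" and "orientation" of the camera in the world. Camera axes: x right, y down, z forward; pixel columns grow to the right and rows downward; lengths in mm; the calibration is good to about 2 mm. A picture is of the moment at which its call begins.
- close_job(): hands the job in; it is judged then, once.
The state is a dict: "t": time; "qpos": joint angles; "qvel": joint speeds; "joint_torque": joint torques, N m; "ee_pos": TCP position; "orientation": TCP orientation; "ft_force": force on the tool from outside, world axes, zero at the start; "moment": the same for the moment, N m; "width": finger opening in mm; "grasp_force": force on a finger pad.
Only numpy, scipy, OpenCV 4.12 (cv2) and the standard library are available. Lean on these libraries where they do the work, as an engineer would, in place of code of your own. Each camera call takes 0.05 s, during which the arm holds its last target. There are 200 camera calls.

## Task

The black edge along the front of the garnish station hides a notch with the lid release in it. With the gripper closed, set the fingertips down on the edge beside the red stud and sweep them along it, keeping contact, until they find the notch; then press the release inside it fully home, so that the lid pops up and stays up, and draw clear. Do not touch the lid, and leave everything else where it stands.

Things in the scene. Friction and masses are not known exactly. Their poses are not given: they have to be found in the camera images.
- station: Garnish station: steel housing fixed to the table, 240 mm deep (its x), 410 mm wide (its y), 98 mm tall at its two end cheeks. Origin at the centre of its underside; z up, -x side facing the robot. The black edge along its front is a level strip, 40 mm wide in x (centre line x = -94 mm), open from y = +120 to -100 mm, top 94 mm above the table; the cheeks beyond its ends stand 4 mm higher.
- edge_start (a point): End of the black edge next to the red stud (station y = +120 mm): centre line of the strip, on its top, 94 mm above the table. The strip is framed front and back by steel flush with it, flat from station x = -120 to -60 mm.
- edge_finish (a point): Other end of the edge (station y = -100 mm): centre line of the strip, on its top. Somewhere on the way there is the one notch, black on black, 46 mm long in y, 40 mm wide in x, 14 mm deep. Its centre lies 100 to 180 mm from edge_start, differently each time, and is not reported: it must be felt for (or seen). The release key is its floor and fills it.
- start_stud (a point): Centre of the top of the red stud, 22 mm across and 7 mm tall, on the cheek 18 mm beyond edge_start.
- key (a joint): How far the release key is pressed down, m: 0 up (its top 80 mm above the table, 14 mm below the edge), 0.008 fully home (72 mm above the table). Stiff: it takes about 8 to 10 N, does not spring back and stays where it is left. The lid is linked to it.
- lid: The clear lid over the garnish wells, 155 mm deep by 212 mm wide, 4 mm thick, hinged along its far (+x) side. Origin on the hinge line, 90 mm above the table. Its front rim lies 42 mm behind the centre line of the edge, and rises about 38 mm as it pops up: it follows the key in proportion, level when shut, tilted 0.25 rad with the key home. Not to be touched.
- shaker: Loose bystander: steel cocktail shaker, 86 mm across, 217 mm tall; origin at the centre of its underside. Leave it where it stands.
- jar: Loose bystander: green glass jar with a white cap, 72 mm across, 110 mm tall; origin at the centre of its underside. Leave it where it stands.
- tumbler: Loose bystander: clear tumbler, 72 mm across, 140 mm tall; origin at the centre of its underside. Leave it where it stands.
- jigger: Loose bystander: steel hourglass jigger, 46 mm across, 75 mm tall; origin at the centre of its underside. Leave it where it stands.
- spoon: Loose bystander: bar spoon lying on the table, 200 mm long; origin at the centre of its underside (near the middle of its length). Leave it where it stands.
- cup: Loose bystander: small red cup standing on top of the station's end cheek, 48 mm across, 50 mm tall; origin at the centre of its underside. Leave it where it stands.
- lime: Loose bystander: green lime standing on top of the station's other end cheek, 50 mm across, 52 mm tall; origin at the centre of its underside. Leave it where it stands.

How it is judged (in metres and radians):
On the way, in this order (a step that is already met when the one before it is completed fails the run):
1. fingertips touch the edge beside the red stud (gripper's centre within about 50 mm of edge_start), the key still up (x of the grasp point in the frame of station between -0.16 and -0.04 m and contact force between the fingers and anything else above 0.3 N and y of the grasp point in the frame of station between 0.07 and 0.14 m and value of joint key below 0.004 m), for 0.1 s.
2. fingertips sweep on along the edge, touching it 52 to 78 mm from edge_start, the key still up (x of the grasp point in the frame of station between -0.16 and -0.04 m and contact force between the fingers and anything else above 0.3 N and y of the grasp point in the frame of station between 0.042 and 0.068 m and value of joint key below 0.004 m), for 0.1 s.
3. the key is pressed by the fingers inside the notch, at least 7 of its 8 mm, and the lid pops up (value of joint key above 0.007 m and angle between lid's own z axis and vertical above 0.2 rad and contact force between the fingers and anything else above 0.3 N), for 0.1 s.
At the end, for the whole second after the job is handed in: The release key is pressed home and stays so (at least 6.5 of 8 mm), the lid stands open (0.19 rad or more), no bystander has moved more than 20 mm, and the robot touches nothing (value of joint key above 0.0065 m and angle between lid's own z axis and vertical above 0.19 rad and distance of each of shaker, jar, tumbler, jigger, spoon, cup, lime from where it was at the start of the episode below 0.02 m).
It fails at once if the lid is touched (more than 1 N) (contact force between any of the fingers, the arm and lid above 1 N).
It fails at once if a bystander is shifted, lifted or knocked by more than 30 mm (distance of any of shaker, jar, tumbler, jigger, spoon, cup, lime from where it was at the start of the episode above 0.03 m).
It also fails if it takes over 48 s, if anything falls off the work surface, if the arm or the gripper's body presses on something with over 40 N, if the wrist force passes 120 N, or if a joint passes its speed limit or range.

## Working session

There is one attempt and no reset: what is moved stays moved. The work goes in short steps, Python scripts to look and compute and a tool call to move; the robot and the scene stay as the last step left them, time stands still between calls to the robot, and variables do not carry over. Pictures are saved under pics/ and viewed, at most 10 in all, crops included, and the job is handed in when it is done.

Besides the shell and the picture viewer there is one more tool, called after "Request:" as name(argument=value, ...), one argument or row to a line, values as JSON. jog_arm: Moves the arm, as the interface text tells. Its arguments: {"type":"object","properties":{"commands":{"type":"array","items":{"type":"array"}}},"required":["commands"]}

```bash
mkdir -p pics
python3 - <<'E'
from workcell import *
import cv2,numpy as np
print(get_obs(),pinch_z)
for n in("scene","top"):
    d=get_image(n); cv2.imwrite(f"pics/{n}0.png",d["image"]); np.savez(f"{n}0.npz",**d)
    print(n,d["intrinsics"],d["eye"],d["orientation"])
E
```

```text
{'t': 0.0, 'qpos': array([-1.32801215e+00,  4.23867612e-01,  1.63069816e+00,  1.87035420e-05,
        1.08860643e+00, -1.90009976e-02]), 'qvel': array([-2.19184489e-04,  1.24051584e-03,  1.38760567e-04, -8.70537425e-06,
        3.01447289e-03,  1.07582982e-03]), 'joint_torque': array([ 1.56443137e-03, -5.44622576e+01, -2.73666286e+01,  6.43655215e-02,
        2.27767322e-02, -1.30658823e-04]), 'ee_pos': array([ 161.64574054, -603.14585627,  221.88178579]), 'orientation': array([-3.11316250e+00, -4.09819352e-01,  2.51058498e-04]), 'ft_force': array([ 0.07239604,  0.53152201, -0.34777829]), 'moment': array([-0.03860974,  0.02279533,  0.01491206]), 'grasp_force': 0.0, 'width': 87.71204558715445} 18.700000000000003
scene [[496.27539481   0.         320.91702233]
 [  0.         496.27539481 236.06747748]
 [  0.           0.           1.        ]] [1386.53027756 -236.03801426  643.15273581] [-1.79241153 -1.35351693  0.75663392]
top [[491.87167654   0.         316.62016603]
 [  0.         491.87167654 240.76412308]
 [  0.           0.           1.        ]] [ 466.6953377    -9.75169659 1322.44614066] [-2.23121896  2.17116305 -0.06884504]
```

View pics/top0.png

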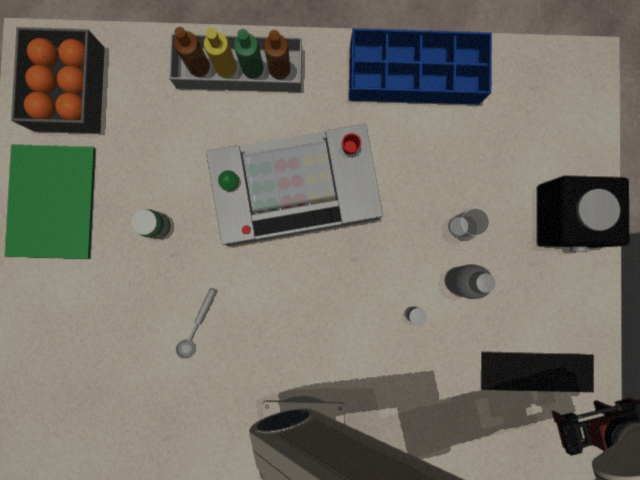

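View pics/scene0.png

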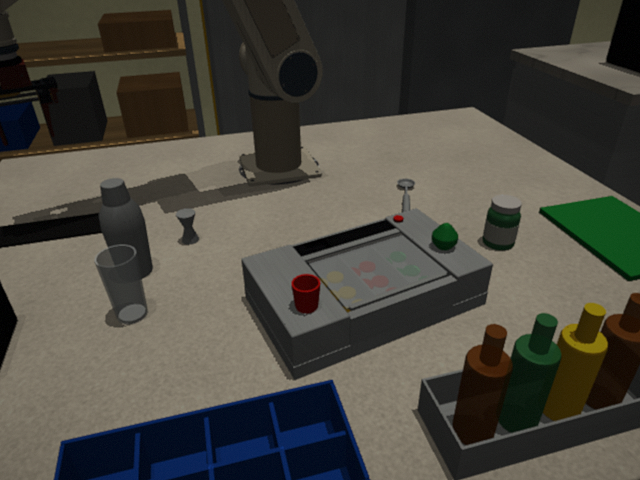

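The top view shows the red stud at about (246,230), the black strip from (254,228) to (340,214), the lime at (229,180) and the red cup at (351,144). The shaker, tumbler and jigger stand to the right, between the arm and the station.

```bash
cat > h.py <<'E'
import numpy as np,cv2
from scipy.spatial.transform import Rotation as R
def ray(d,uv,z):
    uv=np.atleast_2d(uv).astype(float); K=d["intrinsics"]
    v=np.c_[uv,np.ones(len(uv))]@np.linalg.inv(K).T@R.from_rotvec(d["orientation"]).as_matrix().T
    e=d["eye"]; return e+v*((z-e[2])/v[:,2])[:,None]
E
python3 - <<'E'
from h import *
d=np.load("top0.npz"); im=d["image"]; 
hsv=cv2.cvtColor(im,cv2.COLOR_BGR2HSV)
def blobs(m,x0,y0,x1,y1):
    k=np.zeros_like(m);k[y0:y1,x0:x1]=m[y0:y1,x0:x1]
    n,l,s,c=cv2.connectedComponentsWithStats(k); i=1+s[1:,4].argmax(); return c[i],s[i],(l==i).astype(np.uint8)
red=cv2.inRange(hsv,(0,120,60),(8,255,255))|cv2.inRange(hsv,(172,120,60),(180,255,255))
c,s,_=blobs(red,235,220,260,240); stud=ray(d,c,105)[0]; print("stud",c,s,stud)
blk=cv2.inRange(im,(0,0,0),(45,45,45)); c,s,l=blobs(blk,240,195,350,245); 
r=cv2.minAreaRect(np.argwhere(l)[:,::-1].astype(np.float32)); P=ray(d,cv2.boxPoints(r),94)
print("strip",c,s,r,ray(d,c,94),P.round(1)); print(np.linalg.norm(np.diff(P[[0,1,2,3]],axis=0),axis=1))
e=P[:,:2]; a,b=e[1]-e[0],e[2]-e[1]; ax=a if np.hypot(*a)>np.hypot(*b) else b; ax=ax*np.sign(ax[1]); print("yaw of station",np.arctan2(ax[1],ax[0])-np.pi/2)
# brightness along the strip centre line
ds=np.load("scene0.npz")
yaw=np.arctan2(ax[1],ax[0])-np.pi/2; yv=np.array([-np.sin(yaw),np.cos(yaw)]); xv=np.array([np.cos(yaw),np.sin(yaw)])
for n,uv in(("stud",(398,218)),): print("scene",n,ray(ds,uv,105))
cs=ray(d,c,94)[0][:2]; print("centre->stud in station axes",(stud[:2]-cs)@np.c_[xv,yv])
z=d["z_map"]
for name,dd in(("top",d),("scene",ds)):
    img=dd["image"]; Rm=R.from_rotvec(dd["orientation"]).as_matrix()
    for off in(-10,0,10):
        row=[]
        for t in range(-110,111,10):
            p=np.r_[cs+t*yv+off*xv,94]; q=dd["intrinsics"]@(Rm.T@(p-dd["eye"])); u,v=(q[:2]/q[2]).round().astype(int)
            row.append((int(img[v,u].sum()),int(round(dd["z_map"][v,u]-q[2]))))
        print(name,off,row)
    print()
sc=ds["image"][190:290,270:440]; cv2.imwrite("pics/crop.png",cv2.convertScaleAbs(cv2.resize(sc,None,fx=4,fy=4,interpolation=2),alpha=2.5))
E
```

```text
stud [245.63461538 229.42307692] [242 226   8   8  52] [552.02203982 153.29846869 105.        ]
strip [296.67082294 220.64339152] [ 253  207   88   28 1203] ((296.71142578125, 220.69798278808594), (14.018682479858398, 87.00851440429688), 79.99201965332031) [[578.38404023  27.95993678  94.        ]] [[573.5 137.9  94. ]
 [617.6 -75.5  94. ]
 [583.  -82.5  94. ]
 [539.1 130.7  94. ]]
[217.98639982  35.29956313 217.68964308]
yaw of station 0.20375651728765654
scene stud [[558.6956975  151.20938916 105.        ]]
centre->stud in station axes [ -0.45446273 128.08003792]
top -10 [(319, -6), (89, 0), (88, -5), (89, 13), (95, 14), (94, 10), (96, 12), (97, 0), (103, -1), (102, 0), (105, 2), (96, -3), (93, 1), (98, 3), (87, 1), (93, 0), (95, 1), (91, 1), (97, 3), (110, 0), (107, 0), (89, -2), (186, 7)]
top 0 [(253, -2), (78, 0), (96, -2), (79, 12), (76, 14), (99, 12), (93, 16), (109, -2), (89, -2), (94, -3), (92, -5), (96, -2), (85, -5), (97, 3), (94, 0), (93, 0), (87, 1), (90, -1), (92, -2), (90, -2), (88, 0), (89, 2), (216, -2)]
top 10 [(167, 0), (81, 4), (79, -1), (88, 16), (100, 11), (91, 19), (90, 13), (83, 16), (99, -2), (93, 1), (98, 3), (85, -1), (103, -2), (90, -1), (94, 1), (82, 4), (89, -1), (90, 0), (86, -4), (104, 1), (104, 1), (89, 0), (138, -4)]

scene -10 [(146, 1), (6, 2), (23, -1), (1, 12), (1, 13), (0, 12), (0, 10), (5, 2), (11, 2), (15, 2), (16, 5), (6, 2), (9, -1), (9, 1), (3, 3), (26, 1), (14, 3), (12, -2), (30, 2), (16, 6), (1, 0), (15, 4), (102, -8)]
scene 0 [(212, 0), (22, 0), (16, 1), (8, 26), (21, 22), (9, 24), (19, 23), (23, 1), (19, 1), (27, 2), (31, -2), (30, 2), (18, 2), (22, -1), (24, 0), (19, 2), (16, 2), (10, 4), (25, 3), (30, -1), (22, 3), (14, 3), (77, -2)]
scene 10 [(254, -962), (24, 2), (17, 1), (15, 28), (29, 24), (21, 27), (7, 16), (28, 2), (23, 3), (22, 4), (21, 0), (22, -2), (19, 3), (21, 4), (15, 2), (24, -1), (34, 3), (16, 1), (19, 3), (21, 2), (14, -4), (24, 3), (120, -2)]
```

View pics/crop.png

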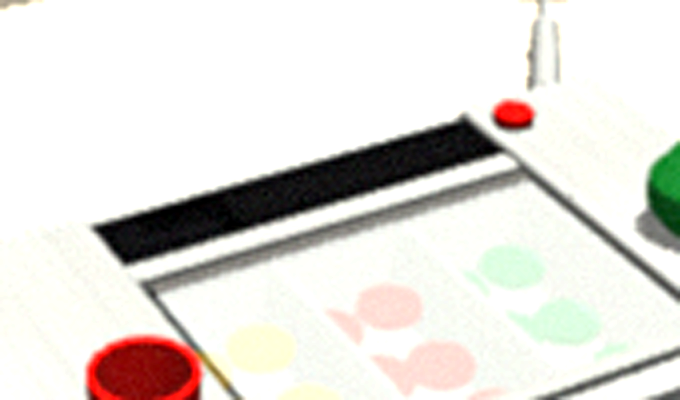

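The depth map shows the notch about 172 mm from edge_start (strip-centre offsets of about -85 to -42 mm). I'll raise the tool, square it up and go to above edge_start.

Request:
jog_arm(
  commands=[
    [-1,[0,0,-0.4],[0,0,0.073]],
    [-1,[0,0,-0.4],[0,0,0]],
    [-1,[0.25,-0.29,0],[0,0,0]],
    [-1,[0.3,-0.35,0],[0,0,0]],
    [-1,[0.3,-0.35,0],[0,0,0]],
    [-1,[0.3,-0.35,0],[0,0,0]],
    [-1,[0.3,-0.35,0],[0,0,0]],
    [-1,[0.3,-0.35,0],[0,0,0]],
    [-1,[0.3,-0.35,0],[0,0,0]],
    [-1,[0.3,-0.35,0],[0,0,0]],
  ],
)

```text
t: 1.1
ee_pos: [336.6, -285.9, 302.6]
orientation: [-3.125, -0.32, 0.0]
ft_force: [0.3, -0.2, -0.3]
width: 11.6
grasp_force: 0.0
```

Request:
jog_arm(
  commands=[
    [-1,[0.3,-0.35,0],[0,0,0]],
    [-1,[0.3,-0.35,0],[0,0,0]],
    [-1,[0.3,-0.35,0],[0,0,0]],
    [-1,[0.3,-0.35,0],[0,0,0]],
    [-1,[0.3,-0.35,0],[0,0,0]],
    [-1,[0.3,-0.35,0],[0,0,0]],
    [-1,[0.3,-0.35,0],[0,0,0]],
    [-1,[0.3,-0.35,0],[0,0,0]],
    [-1,[0,0,0],[0,0,0]],
    [-1,[0,0,0],[0,0,0]],
  ],
)

```text
t: 2.1
ee_pos: [514.1, 36.0, 302.0]
orientation: [3.125, 0.324, -0.002]
ft_force: [0.5, -0.0, -0.5]
width: 0.5
grasp_force: 0.0
```

```bash
cat >> h.py <<'E'
yaw=.204; xv=np.array([np.cos(yaw),np.sin(yaw)]); yv=np.array([-xv[1],xv[0]]); cs=np.array([578.4,28.0])
def st():
    from workcell import get_obs
    o=get_obs(); Rm=R.from_rotvec(o["orientation"]).as_matrix(); p=o["ee_pos"]; q=p[:2]-cs
    print("t",o["t"],"tcp",p.round(1),"station xy",(-94+q@xv).round(1),(10+q@yv).round(1),"F",o["ft_force"].round(2),"w",o["width"].round(1),"q",o["qpos"].round(2)); print(Rm.round(4),"yaw",np.arctan2(Rm[1,0],Rm[0,0]))
E
python3 - <<'E'
from h import *; st()
# notch by depth of both views
for n in("top","scene"):
    d=np.load(n+"0.npz"); z=d["z_map"]; Rm=R.from_rotvec(d["orientation"]).as_matrix()
    v,u=np.mgrid[0:480,0:640]; p=np.stack([u,v,u*0+1],-1).reshape(-1,3)@np.linalg.inv(d["intrinsics"]).T*z.reshape(-1,1)
    w=p@Rm.T+d["eye"]; q=w[:,:2]-cs; x,y=-94+q@xv,10+q@yv
    zz=w[:,2]; near=(abs(x+94)<14)&(zz>60)&(zz<110)
    for a in range(-110,0,5):
        m=near&(y>=a)&(y<a+5); print(n,a+2.5,m.sum(),np.median(zz[m]).round(1))
    # strip frame edge cross-section check via darkness
    g=d["image"].sum(-1).ravel(); mm=(abs(y-60)<40)&(g<(150 if n=="top" else 45))&(abs(zz-94)<8)&(abs(x+94)<35); print("dark x range",np.percentile(x[mm],[1,50,99]))
E
```

```text
Traceback (most recent call last):
  File "h.py", line 11, in st
    print("t",o["t"],"tcp",p.round(1),"station xy",(-94+q@xv).round(1),(10+q@yv).round(1),"F",o["ft_force"].round(2),"w",o["width"].round(1),"q",o["qpos"].round(2)); print(Rm.round(4),"yaw",np.arctan2(Rm[1,0],Rm[0,0]))
                                                                                                                         ^^^^^^^^^^^^^^^^
AttributeError: 'float' object has no attribute 'round'
```

```bash
sed -i 's/o\["width"\].round(1)/round(o["width"],1)/' h.py
python3 - <<'E'
from h import *; st()
for n in("top","scene"):
    d=np.load(n+"0.npz"); z=d["z_map"]; Rm=R.from_rotvec(d["orientation"]).as_matrix()
    v,u=np.mgrid[0:480,0:640]; p=np.stack([u,v,u*0+1],-1).reshape(-1,3)@np.linalg.inv(d["intrinsics"]).T*z.reshape(-1,1)
    w=p@Rm.T+d["eye"]; q=w[:,:2]-cs; x,y=-94+q@xv,10+q@yv
    zz=w[:,2]; near=(abs(x+94)<14)&(zz>60)&(zz<110)
    print(n,[(a+2.5,int(m.sum()),round(float(np.median(zz[m])),1)) for a in range(-110,0,5) for m in [near&(y>=a)&(y<a+5)]])
    g=d["image"].sum(-1,dtype=int).ravel(); mm=(abs(y-60)<40)&(g<(150 if n=="top" else 45))&(abs(zz-94)<8)&(abs(x+94)<35); print("dark x",np.percentile(x[mm],[1,50,99]))
E
```

```text
t 2.1 tcp [514.1  36.  302. ] station xy -155.4 30.8 F [ 0.54 -0.03 -0.52] w 0.5 q [ 0.05  0.17  1.79 -0.    1.18  1.41]
[[ 9.787e-01  2.054e-01 -1.500e-03]
 [ 2.054e-01 -9.787e-01 -4.000e-04]
 [-1.600e-03  0.000e+00 -1.000e+00]] yaw 0.20682189268050663
top [(-107.5, 22, 98.0), (-102.5, 24, 98.0), (-97.5, 23, 94.0), (-92.5, 21, 92.9), (-87.5, 24, 93.4), (-82.5, 21, 95.9), (-77.5, 26, 92.8), (-72.5, 22, 79.6), (-67.5, 20, 80.7), (-62.5, 23, 80.2), (-57.5, 21, 81.0), (-52.5, 23, 79.2), (-47.5, 21, 80.2), (-42.5, 21, 79.3), (-37.5, 22, 79.6), (-32.5, 21, 79.3), (-27.5, 22, 94.0), (-22.5, 23, 92.2), (-17.5, 24, 95.7), (-12.5, 22, 94.8), (-7.5, 24, 94.4), (-2.5, 23, 95.4)]
dark x [-111.17807859  -93.75391631  -76.6786302 ]
scene [(-107.5, 24, 97.5), (-102.5, 10, 96.8), (-97.5, 19, 93.5), (-92.5, 21, 93.5), (-87.5, 20, 93.4), (-82.5, 21, 93.2), (-77.5, 5, 93.1), (-72.5, 0, nan), (-67.5, 11, 79.5), (-62.5, 11, 78.9), (-57.5, 12, 79.1), (-52.5, 12, 79.6), (-47.5, 10, 79.2), (-42.5, 12, 78.9), (-37.5, 10, 78.5), (-32.5, 47, 88.5), (-27.5, 19, 93.0), (-22.5, 16, 93.2), (-17.5, 18, 93.1), (-12.5, 15, 93.1), (-7.5, 22, 92.8), (-2.5, 20, 93.4)]
dark x [-111.6486533   -93.13051596  -76.14360384]
  return _methods._mean(a, axis=axis, dtype=dtype,
  ret = ret.dtype.type(ret / rcount)
```

Request:
jog_arm(
  commands=[
    [-1,[0.2,-0.23,0],[0,0,0]],
    [-1,[0.2,-0.23,0],[0,0,0]],
    [-1,[0.2,-0.23,0],[0,0,0]],
    [-1,[0,0,0.4],[0,0,0]],
    [-1,[0,0,0.4],[0,0,0]],
    [-1,[0,0,0.4],[0,0,0]],
    [-1,[0,0,0.4],[0,0,0]],
    [-1,[0,0,0.2],[0,0,0]],
    [-1,[0,0,0],[0,0,0]],
    [-1,[0,0,0],[0,0,0]],
  ],
)

```text
t: 3.1
ee_pos: [559.1, 113.8, 123.1]
orientation: [3.125, 0.318, -0.001]
ft_force: [0.2, 0.8, 0.7]
width: 0.5
grasp_force: 0.0
```

```bash
python3 -c "
from h import *; st()"
```

```text
t 3.1 tcp [559.1 113.8 123.1] station xy -95.5 97.9 F [0.18 0.78 0.74] w 0.5 q [ 0.18  0.48  1.82 -0.    0.85  1.55]
[[ 9.795e-01  2.017e-01 -3.000e-04]
 [ 2.017e-01 -9.795e-01 -2.000e-04]
 [-4.000e-04  1.000e-04 -1.000e+00]] yaw 0.20304767334547946
```

Request:
jog_arm(
  commands=[
    [-1,[0,0,0.12],[0,0,0]],
    [-1,[0,0,0.1],[0,0,0]],
    [-1,[0,0,0.03],[0,0,0]],
    [-1,[0,0,0.02],[0,0,0]],
    [-1,[0,0,0.01],[0,0,0]],
    [-1,[0,0,0.01],[0,0,0]],
    [-1,[0,0,0],[0,0,0]],
    [-1,[0,0,0],[0,0,0]],
  ],
)

```text
t: 3.9
ee_pos: [559.3, 115.1, 94.4]
orientation: [-3.125, -0.321, -0.001]
ft_force: [-2.5, -1.4, 6.0]
width: 0.5
grasp_force: 2.8
```

Request:
jog_arm(
  commands=[
    [-1,[0,0,0.005],[0,0,0]],
    [-1,[0,0.04,0],[0,0,0]],
    [-1,[0,0.05,0],[0,0,0]],
    [-1,[0,0.05,0],[0,0,0]],
    [-1,[0,0.05,0],[0,0,0]],
    [-1,[0,0.05,0],[0,0,0]],
    [-1,[0,0.05,0],[0,0,0]],
    [-1,[0,0.05,0],[0,0,0]],
    [-1,[0,0.05,0],[0,0,0]],
    [-1,[0,0,0],[0,0,0]],
  ],
)

```text
t: 4.9
ee_pos: [568.4, 77.1, 94.4]
orientation: [-3.125, -0.32, -0.004]
ft_force: [-0.5, 1.4, 6.3]
width: 0.4
grasp_force: 3.2
```

```bash
python3 -c "
from h import *; st()"
```

```text
t 4.9 tcp [568.4  77.1  94.4] station xy -93.9 60.1 F [-0.54  1.39  6.29] w 0.4 q [0.11 0.52 1.83 0.   0.79 1.48]
[[ 9.792e-01  2.027e-01  2.800e-03]
 [ 2.027e-01 -9.792e-01  9.000e-04]
 [ 2.900e-03 -4.000e-04 -1.000e+00]] yaw 0.2041138265419017
```

Request:
jog_arm(
  commands=[
    [-1,[0,0,0],[0,0,0]],
    [-1,[0,0.05,0],[0,0,0]],
    [-1,[0,0.05,0],[0,0,0]],
    [-1,[0,0.05,0],[0,0,0]],
    [-1,[0,0.05,0],[0,0,0]],
    [-1,[0,0.05,0],[0,0,0]],
    [-1,[0,0.05,0],[0,0,0]],
    [-1,[0,0.05,0],[0,0,0]],
    [-1,[0,0.05,0],[0,0,0]],
    [-1,[0,0.05,0],[0,0,0]],
  ],
)

```text
t: 5.9
ee_pos: [577.3, 33.6, 94.3]
orientation: [-3.124, -0.32, -0.004]
ft_force: [-0.7, 5.4, 6.9]
width: 0.6
grasp_force: 3.4
```

Request:
jog_arm(
  commands=[
    [-1,[0,0.05,0],[0,0,0]],
    [-1,[0,0.05,0],[0,0,0]],
    [-1,[0,0.05,0],[0,0,0]],
    [-1,[0,0.05,0],[0,0,0]],
    [-1,[0,0.05,0],[0,0,0]],
    [-1,[0,0.05,0],[0,0,0]],
    [-1,[0,0.05,0],[0,0,0]],
    [-1,[0,0,0],[0,0,0]],
  ],
)

```text
t: 6.7
ee_pos: [584.5, -1.3, 94.4]
orientation: [-3.125, -0.32, -0.004]
ft_force: [-0.9, 2.3, 6.0]
width: 0.4
grasp_force: 3.4
```

```bash
python3 -c "
from h import *; st()"
```

```text
t 6.7 tcp [584.5  -1.3  94.4] station xy -94.0 -19.9 F [-0.94  2.27  6.04] w 0.4 q [-0.02  0.54  1.8   0.    0.8   1.34]
[[ 9.793e-01  2.026e-01  2.500e-03]
 [ 2.026e-01 -9.793e-01  7.000e-04]
 [ 2.600e-03 -2.000e-04 -1.000e+00]] yaw 0.20404997842270625
```

Contact has held all along, with the tip now at y = -20. I'll go on to the expected notch centre at y = -52.

Request:
jog_arm(
  commands=[
    [-1,[0,0.05,0],[0,0,0]],
    [-1,[0,0.05,0],[0,0,0]],
    [-1,[0,0.05,0],[0,0,0]],
    [-1,[0,0.05,0],[0,0,0]],
    [-1,[0,0.05,0],[0,0,0]],
    [-1,[0,0.05,0],[0,0,0]],
    [-1,[0,0.02,0],[0,0,0]],
    [-1,[0,0,0],[0,0,0]],
    [-1,[0,0,0],[0,0,0]],
  ],
)

```text
t: 7.6
ee_pos: [589.7, -32.9, 93.1]
orientation: [-3.125, -0.32, 0.0]
ft_force: [0.5, 0.2, 0.2]
width: 0.3
grasp_force: 0.0
```

```bash
python3 -c "
from h import *; st()"
```

```text
t 7.6 tcp [589.7 -32.9  93.1] station xy -95.3 -52.0 F [0.47 0.19 0.19] w 0.3 q [-0.08  0.55  1.78  0.    0.81  1.29]
[[ 9.792e-01  2.028e-01 -3.000e-04]
 [ 2.028e-01 -9.792e-01  0.000e+00]
 [-3.000e-04 -1.000e-04 -1.000e+00]] yaw 0.20425322445064759
```

The force dropped to zero and the tip sank, so it is in the notch. Now I'll press the key.

Request:
jog_arm(
  commands=[
    [-1,[0.01,0,0.04],[0,0,0]],
    [-1,[0,0,0.04],[0,0,0]],
    [-1,[0,0,0.04],[0,0,0]],
    [-1,[0,0,0.02],[0,0,0]],
    [-1,[0,0,0.02],[0,0,0]],
    [-1,[0,0,0.02],[0,0,0]],
    [-1,[0,0,0.02],[0,0,0]],
    [-1,[0,0,0.01],[0,0,0]],
    [-1,[0,0,0],[0,0,0]],
    [-1,[0,0,0],[0,0,0]],
  ],
)

```text
t: 8.6
ee_pos: [590.7, -32.5, 72.5]
orientation: [-3.125, -0.321, 0.0]
ft_force: [-1.0, -0.0, 6.4]
width: 0.4
grasp_force: 2.9
```

Request:
jog_arm(
  commands=[
    [-1,[0,0,0.01],[0,0,0]],
    [-1,[0,0,0.005],[0,0,0]],
    [-1,[0,0,0],[0,0,0]],
    [-1,[0,0,0],[0,0,0]],
  ],
)

```text
t: 9.0
ee_pos: [590.7, -32.5, 72.2]
orientation: [-3.125, -0.321, 0.0]
ft_force: [-6.6, 0.3, 18.1]
width: 0.4
grasp_force: 8.8
```

Run:
```python
from h import *; st()
from workcell import get_image
d=get_image("scene"); cv2.imwrite("pics/s1.png",d["image"])
```

```text
t 9.0 tcp [590.7 -32.5  72.2] station xy -94.2 -51.8 F [-6.56  0.35 18.09] w 0.4 q [-0.08  0.58  1.79  0.    0.77  1.29]
[[ 9.791e-01  2.032e-01 -1.000e-04]
 [ 2.032e-01 -9.791e-01  1.000e-04]
 [-0.000e+00 -1.000e-04 -1.000e+00]] yaw 0.2046305423116366
```

View pics/s1.png

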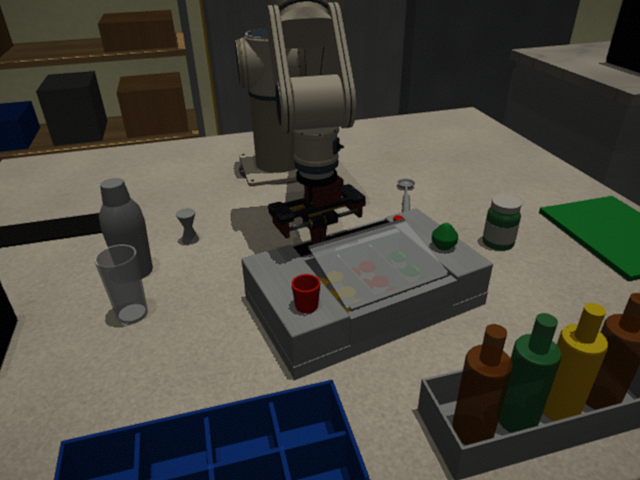

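The force rose to 18 N with the tip stopped at 72.2 mm, and the lid is tilted up in front of the fingers at about (330,240). The key is home, so I'll draw straight up.

Request:
jog_arm(
  commands=[
    [-1,[0,0,-0.05],[0,0,0]],
    [-1,[0,0,-0.1],[0,0,0]],
    [-1,[0,0,-0.2],[0,0,0]],
    [-1,[0,0,-0.3],[0,0,0]],
    [-1,[0,0,-0.4],[0,0,0]],
    [-1,[0,0,-0.4],[0,0,0]],
    [-1,[-0.3,0,-0.2],[0,0,0]],
    [-1,[-0.3,0,0],[0,0,0]],
    [-1,[0,0,0],[0,0,0]],
    [-1,[0,0,0],[0,0,0]],
  ],
)

```text
t: 10.05
ee_pos: [532.1, -45.0, 236.2]
orientation: [3.125, 0.32, 0.001]
ft_force: [0.1, -1.0, 1.2]
width: 0.3
grasp_force: 0.0
```

Run:
```python
from h import *; st()
from workcell import get_image
d=get_image("scene"); z=d["z_map"]; cv2.imwrite("pics/s2.png",cv2.resize(d["image"][180:380,220:520],None,fx=2.5,fy=2.5))
Rm=R.from_rotvec(d["orientation"]).as_matrix(); v,u=np.mgrid[0:480,0:640]
w=(np.stack([u,v,u*0+1],-1).reshape(-1,3)@np.linalg.inv(d["intrinsics"]).T*z.reshape(-1,1))@Rm.T+d["eye"]; q=w[:,:2]-cs; x,y=-94+q@xv,10+q@yv
for a in range(-60,110,15):
    m=(abs(y-10)<80)&(x>=a)&(x<a+15)&(w[:,2]>60)&(w[:,2]<160); print(a+7,w[m,2].mean().round(1))
```

```text
t 10.05 tcp [532.1 -45.  236.2] station xy -154.2 -52.1 F [ 0.1  -0.98  1.22] w 0.3 q [-0.11  0.27  1.82  0.    1.05  1.26]
[[ 9.793e-01  2.026e-01  1.000e-03]
 [ 2.026e-01 -9.793e-01 -1.000e-04]
 [ 9.000e-04  3.000e-04 -1.000e+00]] yaw 0.20403307219934744
-53 105.1
-38 130.9
-23 126.8
-8 122.9
7 119.1
22 115.3
37 111.5
52 107.6
67 103.8
82 100.1
97 95.8
112 87.7
```

View pics/s2.png

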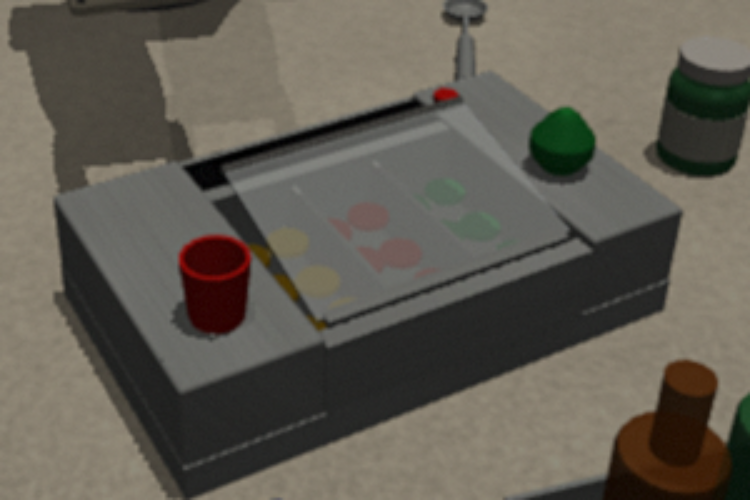

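The lid stands open, with a depth slope of about 0.255 rad. Its rim runs from about (225,170) to (440,110) in the crop. The cup and lime have not moved and the arm is clear.

```bash
python3 -c "
from workcell import *; print(close_job())"
```

```text
the job is handed in; nothing more can be done
None
```

The fingertips swept the edge in contact from the stud, dropped into the notch about 172 mm along, and pressed the key home; the lid stands open at about 0.25 rad, the arm is clear, and the job is handed in (no verdict was returned).

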